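# Stand the keeled-over chart binder back up in its rack

## Task

At the nurses' desk, a chart binder has keeled over sideways at the end of the row together with the hinged end plate of the rack. Push the end plate and the binder back up until both stand upright, and push the binder fully home against the back of the rack, so that its spine is flush with its neighbours'. Do it all by pushing with the fingers, never lifting the binder off or taking it out of the rack, and leave the flask, pen cup and stapler where they are.

Things in the scene. Friction and masses are not known exactly. Their poses are not given: they have to be found in the camera images.
- rack: Steel chart rack fixed to the desk. Origin on the desk at the middle of the empty slot; x runs from the spines to the rack's back (away from the robot), y along the row to the left. Base sheet 5 mm thick, y -28 to 177 mm, x -118 to 102. Three fixed upright binders fill y 28 to 167, spines at x -85, tops at z 205. Back stop wall: front face at x 86, 120 mm high. Hinged end plate at y -29.5.
- binder: Loose grey chart binder 170 deep (x), 45 thick (y), 200 tall (z), about 0.45 kg; origin at the centre of its underside. It starts leaning 0.5 to 0.6 rad to the rack's -y on the end plate, foot on the base sheet in the slot, spine 20 to 50 mm in front of its neighbours'. Home: upright, origin at rack x +1, y 0 (5 mm play each way), z 5 mm. Nearly upright, it stands by itself.
- end_plate (a joint): Hinge of the end plate, a steel plate 4 mm thick, 140 wide (along rack x, centred on x 0), 180 tall. Hinge line along rack x at rack y -29.5, z 8 mm. 0 = upright (a stop), growing as it leans out to the rack's -y, to 0.75 rad at most; starts at 0.5 to 0.6 under the binder. Friction holds it where it is left (0.6 N m); 6 to 10 N near the top of its outer (-y) face push plate and binder up.
- plate_top (a point): Middle of the end plate's top edge (rack x 0), 180 mm from the hinge line along the plate, in the middle of its thickness. With the binder on it, the binder's top edge reaches about 20 mm beyond along the plate.
- spine (a point): Middle of the loose binder's spine (its x = -85 mm face, with a paper label), 70 mm above its underside. Pushing it in along rack x takes some 4 to 8 N.
- flask: Bystander: glass drinking flask with a black cap, 64 mm diameter, 180 mm tall, standing; origin at the centre of its base.
- pen_cup: Bystander: black open cup, 76 mm diameter, 95 mm tall; origin at the centre of its base.
- stapler: Bystander: black stapler, 120 x 34 mm, 55 mm tall, lying on the desk; origin at the centre of its underside, x along its length.
There are look-alikes about, which are no part of the job. There is more than one size of the binder; the job needs the largest.

How it is judged:
By the outcome, as a careful person would: the job done as asked, in the order asked, and still so for the second after the job is handed in, with the robot touching nothing.
It also fails if it takes over 67 s, if anything falls off the work surface, if the arm or the gripper's body presses on something with over 40 N, if the wrist force passes 120 N, or if a joint passes its speed limit or range.

## Robot

A 6-joint arm with a two-finger parallel gripper is mounted at the origin on the work surface. World frame = base frame: x ahead of the robot, y to its left, z up, the work surface at z = 0. Lengths are in m, angles in rad, forces in N, time in s.
With the tool pointing down it reaches from about 0.35 to 0.775 m from the base axis. Payload 7.3 kg.
Tool frame: the origin (TCP) lies at the very end of the fingers, on their centre line; the grasp point (between the pads) lies 19 mm behind it (pinch_z is the distance from the TCP to the grasp point, in m); z points along the fingers, y is the line along which they close (so a half turn about z gives the same grasp; the last joint's range is limited). The gripper opens to 92 mm and grips with 3 to 60 N. Pads are 19 mm wide; open, the fingers measure 130 mm over their backs; the gripper's body (75 mm by 190 mm) begins 47 mm behind the grasp point.
Start: joints at [-1.361, 0.342, 1.524, -0, 1.275, -0.146], TCP at [0.183, -0.492, 0.227] pointing down, gripper open.
Joint ranges: [-2.53, 2.53], [-0.77, 2.02], [0.04, 2.7], [-1, 4.14], [0.28, 2.66], [-3.11, 3.11]. Speed limits (rad/s): [2.57, 2.57, 3.14, 3.14, 3.14, 3.14].

## Interface

Orientations are given as [roll, pitch, yaw] about the fixed x, y, z axes, in that order (R = Rz(yaw) Ry(pitch) Rx(roll)).
In Python, from cell import * gives the robot as it stands.
- The arm moves only by the tool arm_command, never from a script. Its arguments are lists of equal length, an entry for each row: "fingers": the gripper command: -1 is fully open, 1 is shut, values between are in proportion; "travel": the shift along the tool's x, y, z in m, a list of three; "dr": the turn, a rotation vector about the tool's x, y, z in degrees, a list of three. In form: {"fingers": [fingers, ...], "travel": [[x, y, z], ...], "dr": [[wx, wy, wz], ...]}. A call has 1 to 8 rows; each row is the pose to reach, as a shift and turn from the pose commanded when the call began, along the tool's axes at that moment; what a row does not reach only later rows make up. A row lasts 1/12 s, in which the tool goes at most 41.7 mm and 7.16 degrees, less where a joint would pass 70% of its speed; a pose out of reach is approached as far as the arm can. A call with a gripper value outside its range is refused whole. The fingers move at their own pace and stop on an object; "squeeze" is the grip in N (left out, the last holds). Time passes only in rows, so rows that repeat a pose let the fingers close. It gives the time, the measured TCP pose, the force, the opening and the grip force at its end, in the units of the state.
- observe(): the state, without advancing time (a new reading comes with each control period).
- read_camera(name): name is "scene" or "top"; returns a dict with "color" (420x560x3 uint8, blue, green, red), "z_map" (420x560 float32, m along the optical axis (not along the pixel's ray), 0 where there is no reading), "fx", "fy", "cx", "cy" (pixels), "R" (3x3) and "t" (3): a world point X has camera coordinates R X + t. Camera axes: x right, y down, z forward; pixel columns grow to the right and rows downward; lengths in m; the calibration is good to about 2 mm. A picture is of the moment at which its call begins.
- hand_in(): hands the job in; it is judged then, once.
The state is a dict: "time": time; "qpos": joint angles; "qvel": joint speeds; "joint_efforts": joint torques, N m; "tool_pos": TCP position; "tool_rot": TCP orientation; "contact_force": force on the tool from outside, world axes, zero at the start; "torque": the same for the moment, N m; "opening": finger opening in m; "grip_force": force on a finger pad.
Only numpy, scipy, OpenCV 4.12 (cv2) and the standard library are available. Lean on these libraries where they do the work, as an engineer would, in place of code of your own. Each camera call takes 0.05 s, during which the arm holds its last target. There are 200 camera calls.

## Working session

There is one attempt and no reset: what is moved stays moved. The work goes in short steps, Python scripts to look and compute and a tool call to move; the robot and the scene stay as the last step left them, time stands still between calls to the robot, and variables do not carry over. Pictures are saved under pics/ and viewed, at most 10 in all, crops included, and the job is handed in when it is done.

Besides the shell and the picture viewer there is one more tool, called as name(argument=value, ...) on one line, values as JSON. arm_command: Moves the arm, as the interface text tells. Its arguments: {"type":"object","properties":{"fingers":{"type":"array","items":{"type":"number"}},"travel":{"type":"array","items":{"type":"array","items":{"type":"number"}}},"dr":{"type":"array","items":{"type":"array","items":{"type":"number"}}},"squeeze":{"type":"number"}},"required":["fingers","travel","dr"]}

```bash
mkdir -p pics; ls; python3 - <<'E'
from cell import *
import cv2,numpy as np
for n in("scene","top"):
    c=read_camera(n); cv2.imwrite(f"pics/{n}0.png",c["color"]); np.savez(f"{n}0.npz",**c)
    print(n,c["fx"],c["cx"],c["cy"],np.round(-c["R"].T@c["t"],3),np.round(c["R"],2).tolist(),(c["z_map"]>0).mean())
print(observe())
E
```

```text
pics
scene 523.0284435769913 285.31783276186434 209.22428507747517 [ 1.166 -0.058  1.435] [[0.15, 0.99, 0.0], [0.88, -0.13, -0.45], [-0.45, 0.07, -0.89]] 0.9960501700680272
top 462.72542849488156 274.30207402757827 208.03943225848923 [0.462 0.052 1.271] [[-0.01, -1.0, 0.01], [-1.0, 0.01, -0.07], [0.07, -0.02, -1.0]] 0.9958886054421768
{'time': 0.1, 'qpos': array([-1.36098393e+00,  3.42643965e-01,  1.52488828e+00, -2.37463301e-06,
        1.27539625e+00, -1.45978683e-01]), 'qvel': array([-0.00033714, -0.00276576, -0.00224719,  0.0006348 ,  0.00272538,
       -0.00012407]), 'joint_efforts': array([ 1.67128022e-03, -4.32004559e+01, -2.44694406e+01,  7.19388225e-02,
        5.26062108e-02, -4.03878369e-05]), 'tool_pos': array([ 0.18283196, -0.49176561,  0.22613076]), 'tool_rot': array([-3.14027069e+00, -1.92066370e-04,  3.55791641e-01]), 'contact_force': array([ 0.41246015,  0.74337724, -0.81948151]), 'torque': array([-0.03724623, -0.01087157, -0.01859577]), 'grip_force': 0.0, 'opening': 0.09200101828626804}
```

View pics/scene0.png

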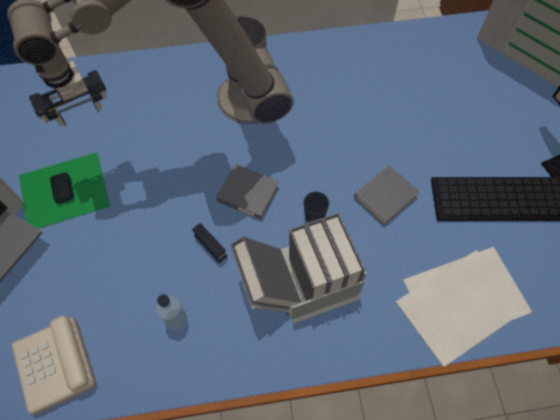

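View pics/top0.png

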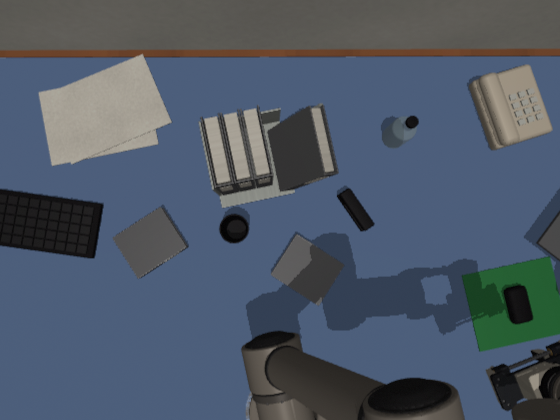

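The scene view shows the row at about (325,260) and the leaning binder at (268,275). The top view has the row at (237,150), the leaning binder at (303,148), the flask at (405,127), the stapler at (355,210) and the cup at (235,228).

```bash
cat > h.py <<'E'
import numpy as np,cv2
def cloud(c):
    z=c["z_map"]; v,u=np.indices(z.shape)
    P=np.stack([(u-c["cx"])*z/c["fx"],(v-c["cy"])*z/c["fy"],z],-1)
    W=(P-c["t"])@c["R"]; W[z<=0]=np.nan
    return W
def rect(p): return cv2.minAreaRect((p*1000).astype(np.float32))
def big(m):
    n,l,s,_=cv2.connectedComponentsWithStats(m.astype(np.uint8)); return l==1+s[1:,4].argmax()
E
python3 - <<'E'
from h import *
for n in("top","scene"):
    c=np.load(f"{n}0.npz"); W=cloud(c); z=W[...,2]
    sub=(W[...,0]>.4)&(W[...,0]<.9)&(abs(W[...,1]-.05)<.25)
    m=big(sub&(z>.19)&(z<.222)); r=rect(W[m][:,:2]); print(n,"tops",r,np.median(z[m]),m.sum(), cv2.boxPoints(r).tolist())
    tall=(W[...,0]>.3)&(z>.02)&(z<.3)
    nn,l,s,cc=cv2.connectedComponentsWithStats(tall.astype(np.uint8))
    for i in range(1,nn):
        if s[i,4]>80:
            q=W[l==i]; print(s[i,:4],cc[i].round(),np.round(q.min(0),3),np.round(q.max(0),3))
    print("desk",np.nanmedian(z[(W[...,0]>.3)]))
E
```

```text
top tops ((678.0045776367188, 122.2855453491211), (170.6314697265625, 138.9835662841797), 11.441877365112305) 0.19753187246836598 3584 [[580.5989990234375, 173.47186279296875], [608.169677734375, 37.25040817260742], [775.41015625, 71.09922790527344], [747.8394775390625, 207.3206787109375]]
[471  65  82  85] [511. 107.] [ 0.7   -0.727  0.02 ] [ 0.934 -0.514  0.084]
[199 105  82  91] [237. 150.] [0.579 0.017 0.02 ] [0.792 0.214 0.21 ]
[267 104  72  88] [303. 149.] [ 0.589 -0.118  0.021] [0.791 0.051 0.204]
[383 116  36  32] [401. 131.] [ 0.707 -0.329  0.02 ] [ 0.768 -0.266  0.185]
[339 188  36  43] [356. 209.] [ 0.482 -0.231  0.021] [ 0.594 -0.141  0.062]
[  0 193  98  64] [ 45. 224.] [0.42 0.51 0.02] [0.591 0.77  0.031]
[112 207  76  72] [149. 243.] [0.361 0.268 0.02 ] [0.549 0.465 0.042]
[536 211  24  51] [552. 238.] [ 0.396 -0.723  0.05 ] [ 0.528 -0.657  0.074]
[219 214  30  30] [232. 228.] [0.452 0.101 0.02 ] [0.525 0.175 0.1  ]
[271 235  74  65] [307. 269.] [ 0.301 -0.151  0.021] [0.471 0.043 0.044]
[505 286  23  12] [516. 292.] [ 0.3   -0.642  0.02 ] [ 0.329 -0.585  0.04 ]
desk 0
[... 309 characters left out ...]
44921875]]
[354 165  66  57] [387. 193.] [0.36  0.269 0.02 ] [0.548 0.469 0.045]
[216 167  63  51] [247. 190.] [ 0.3   -0.149  0.02 ] [0.475 0.045 0.045]
[433 177 127  43] [499. 197.] [0.421 0.505 0.02 ] [0.612 0.914 0.036]
[  0 178  43 105] [ 13. 231.] [ 0.301 -0.776  0.021] [ 0.579 -0.653  0.162]
[ 53 191  21  12] [ 62. 196.] [ 0.3  -0.64  0.02] [ 0.332 -0.582  0.042]
[231 192 136 126] [302. 264.] [ 0.45  -0.115  0.02 ] [0.792 0.22  0.212]
[192 223  34  38] [209. 241.] [ 0.48  -0.227  0.02 ] [ 0.594 -0.138  0.063]
[156 295  31  35] [171. 311.] [ 0.71  -0.328  0.02 ] [ 0.774 -0.264  0.186]
[ 12 316  83  99] [ 52. 365.] [ 0.705 -0.723  0.02 ] [ 0.937 -0.511  0.086]
desk 0.0017339595103062133
```

```bash
cat >> h.py <<'E'
YAW=np.radians(11.48); O=np.array([.6974,.028,0])
RR=np.array([[np.cos(YAW),-np.sin(YAW),0],[np.sin(YAW),np.cos(YAW),0],[0,0,1]])
def rk(W): return (W-O)@RR
def wd(r): return RR@np.array(r)+O
E
python3 - <<'E'
from h import *
for n in("top","scene"):
    c=np.load(f"{n}0.npz"); K=rk(cloud(c))
    # neighbours check
    m=(K[...,1]>.02)&(K[...,1]<.19)&(K[...,2]>.19)&(abs(K[...,0])<.12); q=K[m];print(n,"row",np.percentile(q,[1,99],0).round(4).tolist())
    m=(K[...,1]<.022)&(K[...,1]>-.2)&(K[...,2]>.02)&(K[...,0]>-.16)&(K[...,0]<.12); q=K[m]
    print("binder",np.percentile(q,[1,99],0).round(4).tolist())
    # profile across y at mid x
    for x in(-.1,-.06,0,.04):
        s=q[abs(q[:,0]-x)<.008]; s=s[np.argsort(s[:,1])]; print(x,[(round(np.median(a[:,1])*1e3),round(np.median(a[:,2])*1e3)) for a in np.array_split(s,9)])
    s=q[(abs(q[:,0])<.06)]
    # upper face: slope fit in y from -0.05..0.0
    s=s[(s[:,1]>-.06)&(s[:,1]<0)]
    p=np.polyfit(s[:,1],s[:,2],1); print("fit",p,"lean from vertical",np.pi/2-abs(np.arctan(p[0])))
    for nm,lo,hi in(("zhi",.1,.25),("zlo",.04,.1)):
        s=q[(q[:,2]>lo)&(q[:,2]<hi)]; print(nm,np.percentile(s[:,0],[1,3,97,99]).round(4))
    for nm,bx in(("flask",(.69,.79,-.34,-.25)),("stapler",(.47,.6,-.24,-.13))):
        W=cloud(c); mm=(W[...,0]>bx[0])&(W[...,0]<bx[1])&(W[...,1]>bx[2])&(W[...,1]<bx[3])&(W[...,2]>.02)
        s=K[mm]; print(nm,np.percentile(s,[2,98],0).round(3).tolist(),rect(cloud(c)[mm][:,:2]))
E
```

```text
top row [[-0.085, 0.0279, 0.1918], [0.0793, 0.1645, 0.2081]]
binder [[-0.1515, -0.1574, 0.0286], [0.0866, 0.0113, 0.1997]]
-0.1 [(-121, 175), (-102, 183), (-85, 190), (-72, 172), (-60, 149), (-45, 125), (-30, 99), (-15, 73), (2, 43)]
-0.06 [(-121, 176), (-102, 183), (-85, 192), (-73, 170), (-60, 148), (-45, 122), (-30, 100), (-14, 73), (3, 42)]
0 [(-120, 176), (-102, 183), (-85, 191), (-72, 169), (-59, 147), (-44, 121), (-29, 97), (-14, 71), (3, 44)]
0.04 [(-121, 175), (-104, 183), (-87, 195), (-73, 172), (-59, 148), (-45, 123), (-30, 100), (-13, 71), (3, 41)]
fit [-1.68453667  0.0477988 ] lean from vertical 0.5357262409270382
zhi [-0.11   -0.1086  0.0657  0.0866]
zlo [-0.1577 -0.1532  0.086   0.0865]
flask [[-0.055, -0.348, 0.027], [0.001, -0.297, 0.182]] ((736.4539794921875, -295.6897277832031), (63.31523895263672, 57.2692985534668), 40.18352127075195)
stapler [[-0.253, -0.207, 0.044], [-0.146, -0.145, 0.06]] ((537.3378295898438, -185.3701171875), (119.38182830810547, 35.53948974609375), 33.73359680175781)
scene row [[-0.0832, 0.0292, 0.1908], [0.0819, 0.1665, 0.21]]
binder [[-0.15
[... 250 characters left out ...]
, (-17, 81), (4, 48)]
0 [(-122, 174), (-109, 177), (-96, 185), (-85, 196), (-70, 173), (-54, 145), (-34, 111), (-16, 81), (3, 49)]
0.04 [(-121, 174), (-109, 178), (-96, 185), (-83, 193), (-68, 166), (-51, 141), (-33, 107), (-15, 80), (3, 47)]
fit [-1.50922901  0.05217281] lean from vertical 0.5851749599837176
zhi [-0.1071 -0.1043  0.0702  0.0906]
zlo [-0.1576 -0.153   0.0909  0.0915]
flask [[-0.039, -0.353, 0.027], [0.009, -0.295, 0.183]] ((743.5875244140625, -294.2652587890625), (57.962799072265625, 62.9188117980957), 28.404672622680664)
stapler [[-0.25, -0.206, 0.027], [-0.141, -0.142, 0.062]] ((537.40234375, -182.41299438476562), (121.45138549804688, 35.706138610839844), 34.0926628112793)
```

```bash
cat >> h.py <<'E'
from scipy.spatial.transform import Rotation as Ro
def A(T): s,c=np.sin(np.radians(T)),np.cos(np.radians(T)); return np.array([[0,1,0],[c,0,s],[s,0,-c]]).astype(float)   # pushing to rack +y
def B(T): s,c=np.sin(np.radians(T)),np.cos(np.radians(T)); return np.array([[c,0,s],[0,-1,0],[s,0,-c]]).astype(float)  # pushing to rack +x
def go(o,pos,M=None):
    R=Ro.from_euler("xyz",o["tool_rot"]).as_matrix()
    G=RR@M if M is not None else R
    print("travel",((wd(pos)-o["tool_pos"])@R).round(4),"dr",np.degrees(Ro.from_matrix(R.T@G).as_rotvec()).round(1))
def st(o):
    print("t",o["time"],"rack tcp",rk(o["tool_pos"]).round(4),"F rack",(o["contact_force"]@RR).round(2),"q",o["qpos"].round(2))
E
python3 - <<'E'
from h import *; from cell import *
print(np.linalg.det(A(45)),np.linalg.det(B(45)))
o=observe(); st(o); go(o,[-.045,-.20,.36],A(45)); go(o,[-.2,-.25,.38],A(45))
E
```

```text
1.0 1.0
t 0.1 rack tcp [-0.6077 -0.407   0.2261] F rack [ 0.55  0.65 -0.82] q [-1.36  0.34  1.52 -0.    1.28 -0.15]
travel [ 0.588  -0.1175 -0.1336] dr [ 31.7  37.  -76.6]
travel [ 0.4271 -0.0921 -0.1537] dr [ 31.7  37.  -76.6]
```

arm_command(fingers=[1, 1, 1, 1, 1, 1, 1, 1], travel=[[0, 0, -0.04], [0.0, 0, -0.08], [0.05, 0, -0.12], [0.1, -0.02, -0.15], [0.15, -0.04, -0.15], [0.2, -0.06, -0.15], [0.25, -0.07, -0.15], [0.3, -0.08, -0.15]], dr=[[0, 0, 0], [2.2, 2.6, -5.4], [4.5, 5.2, -10.8], [6.7, 7.8, -16.2], [9, 10.4, -21.6], [11.2, 13, -27], [13.4, 15.6, -32.4], [15.7, 18.2, -37.8]])

```text
time: 0.77
tool_pos: [0.3722, -0.3563, 0.3746]
tool_rot: [-2.983, -0.384, 0.998]
contact_force: [-0.1, -0.9, -0.1]
opening: 0.0431
grip_force: 0.0
```

```bash
python3 - <<'E'
from h import *; from cell import *
o=observe(); st(o); go(o,[-.045,-.20,.36],A(45)); go(o,[-.06,-.20,.36],A(45))
E
```

```text
t 0.7667 rack tcp [-0.3952 -0.3119  0.3746] F rack [-0.29 -0.81 -0.12] q [-1.07  0.43  1.07  0.27  1.96 -0.46]
travel [0.2956 0.1918 0.106 ] dr [ 15.9  18.8 -38.6]
travel [0.2859 0.1806 0.1038] dr [ 15.9  18.8 -38.6]
```

arm_command(fingers=[1, 1, 1, 1, 1, 1, 1, 1], travel=[[0.036, 0.023, 0.013], [0.072, 0.046, 0.026], [0.108, 0.069, 0.039], [0.144, 0.092, 0.052], [0.18, 0.115, 0.065], [0.216, 0.138, 0.078], [0.25, 0.16, 0.09], [0.286, 0.181, 0.104]], dr=[[2, 2.3, -4.8], [4, 4.7, -9.6], [6, 7, -14.5], [8, 9.4, -19.3], [10, 11.7, -24.1], [12, 14, -29], [14, 16.5, -33.8], [15.9, 18.8, -38.6]])

```text
time: 1.43
tool_pos: [0.6462, -0.202, 0.3602]
tool_rot: [-3.119, -0.772, 1.712]
contact_force: [2.7, -0.6, 0.8]
opening: 0.0003
grip_force: 0.0
```

```bash
python3 - <<'E'
from h import *; from cell import *
o=observe(); st(o); go(o,[-.05,-.19,.26],A(45)); go(o,[-.05,-.172,.155],A(45))
E
```

```text
t 1.4333 rack tcp [-0.096  -0.2152  0.3602] F rack [ 2.47 -1.16  0.81] q [-0.65  1.01  0.18  0.79  2.4  -0.32]
travel [-0.0499  0.0464  0.0902] dr [ 1.1  0.7 -2.4]
travel [-0.1103  0.0473  0.1779] dr [ 1.1  0.7 -2.4]
```

arm_command(fingers=[1, 1, 1, 1, 1, 1, 1, 1], travel=[[-0.02, 0.01, 0.03], [-0.04, 0.02, 0.06], [-0.05, 0.03, 0.09], [-0.065, 0.04, 0.112], [-0.08, 0.047, 0.134], [-0.095, 0.047, 0.156], [-0.11, 0.047, 0.178], [-0.11, 0.047, 0.178]], dr=[[1.1, 0.7, -2.4], [1.1, 0.7, -2.4], [1.1, 0.7, -2.4], [1.1, 0.7, -2.4], [1.1, 0.7, -2.4], [1.1, 0.7, -2.4], [1.1, 0.7, -2.4], [1.1, 0.7, -2.4]])

```text
time: 2.1
tool_pos: [0.6791, -0.1523, 0.1505]
tool_rot: [-3.129, -0.788, 1.755]
contact_force: [-0.8, 0.2, -1.1]
opening: 0.0004
grip_force: 0.0
```

```bash
python3 - <<'E'
from h import *; from cell import *
o=observe(); st(o); go(o,[-.05,-.14,.14],A(45))
c=read_camera("scene"); cv2.imwrite("pics/s1.png",cv2.resize(c["color"][160:340,120:400],None,fx=2.5,fy=2.5))
E
```

```text
t 2.1 rack tcp [-0.0538 -0.173   0.1505] F rack [-0.71  0.32 -1.06] q [-0.57  1.06  0.64  0.59  1.98 -0.67]
travel [0.0159 0.0037 0.0308] dr [-0.1 -0.2 -0.6]
```

View pics/s1.png

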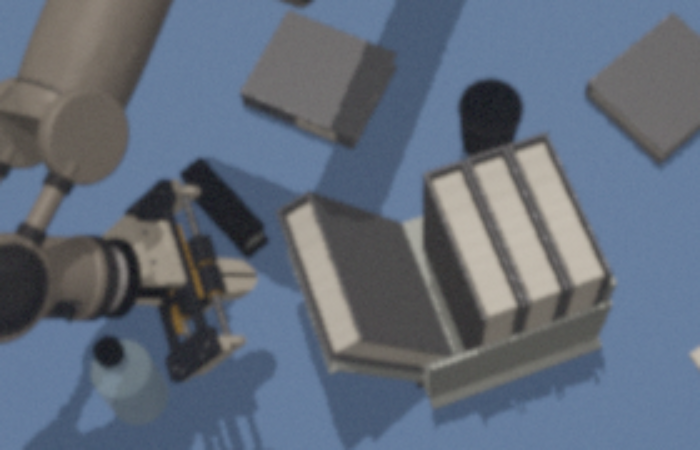

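arm_command(fingers=[1, 1, 1, 1, 1], travel=[[0.006, 0.003, 0.012], [0.012, 0.004, 0.024], [0.016, 0.004, 0.031], [0.02, 0.004, 0.035], [0.023, 0.004, 0.038]], dr=[[0, 0, 0], [0, 0, 0], [0, 0, 0], [0, 0, 0], [0, 0, 0]])

```text
time: 2.57
tool_pos: [0.6772, -0.1111, 0.1481]
tool_rot: [3.139, -0.78, 1.766]
contact_force: [-0.8, 0.3, 0.7]
opening: 0.0003
grip_force: 0.0
```

```bash
cat > arc.py <<'E'
from h import *; from cell import *
import sys
o=observe(); st(o)
y,z=rk(o["tool_pos"])[1:]; k=.0095*.707; off=np.array([k,k])
p=np.array([y,z])+off-np.array([-.0295,.008])   # corner rel. hinge
r=np.hypot(*p); th=np.arctan2(-p[0],p[1])-np.arcsin(.002/r); print("lean if touching",th.round(3),"d",r.round(3))
R=Ro.from_euler("xyz",o["tool_rot"]).as_matrix(); x=float(sys.argv[2]) if len(sys.argv)>2 else rk(o["tool_pos"])[0]
d=float(sys.argv[3]) if len(sys.argv)>3 else r
T=[]
for t in np.linspace(th,float(sys.argv[1]),9)[1:]:
    q=np.array([-.0295-d*np.sin(t)-.002*np.cos(t),.008+d*np.cos(t)-.002*np.sin(t)])-off
    T.append(((wd([x,*q])-o["tool_pos"])@R).round(4).tolist())
print(T)
E
python3 arc.py 0.4
```

```text
t 2.5667 rack tcp [-0.0475 -0.1323  0.1481] F rack [-0.78  0.41  0.66] q [-0.53  1.    0.77  0.59  1.89 -0.69]
lean if touching 0.568 d 0.175
[[0.0036, -0.0, 0.0008], [0.0072, -0.0, 0.0016], [0.0108, -0.0001, 0.0025], [0.0143, -0.0001, 0.0035], [0.0179, -0.0001, 0.0046], [0.0214, -0.0001, 0.0058], [0.0249, -0.0001, 0.007], [0.0283, -0.0002, 0.0083]]
```

arm_command(fingers=[1, 1, 1, 1, 1, 1, 1, 1], travel=[[-0.002, 0, 0.005], [-0.002, 0, 0.009], [0.003, 0, 0.011], [0.006, 0, 0.0125], [0.009, 0, 0.0135], [0.012, 0, 0.0145], [0.015, 0, 0.015], [0.018, 0, 0.016]], dr=[[0, 0, 0], [0, 0, 0], [0, 0, 0], [0, 0, 0], [0, 0, 0], [0, 0, 0], [0, 0, 0], [0, 0, 0]])

```text
time: 3.23
tool_pos: [0.6719, -0.0883, 0.1472]
tool_rot: [-3.141, -0.78, 1.762]
contact_force: [-0.7, -4.1, -2.8]
opening: 0.0008
grip_force: 2.5
```

```bash
python3 arc.py 0.3
```

```text
t 3.2333 rack tcp [-0.0481 -0.1089  0.1472] F rack [-1.48 -3.83 -2.77] q [-0.51  0.97  0.84  0.59  1.84 -0.69]
lean if touching 0.45 d 0.163
[[0.0029, -0.0, 0.001], [0.0058, -0.0, 0.002], [0.0086, -0.0001, 0.0031], [0.0115, -0.0001, 0.0042], [0.0143, -0.0001, 0.0054], [0.017, -0.0001, 0.0067], [0.0198, -0.0002, 0.008], [0.0225, -0.0002, 0.0093]]
```

Contact made: the push force is 4–5 N on the plate. I'll follow the arc from here.

arm_command(fingers=[1, 1, 1, 1, 1, 1, 1, 1], travel=[[0.003, 0, 0.001], [0.006, 0, 0.002], [0.009, 0, 0.003], [0.0115, 0, 0.004], [0.0145, 0, 0.0055], [0.017, 0, 0.0067], [0.02, 0, 0.008], [0.0225, 0, 0.0093]], dr=[[0, 0, 0], [0, 0, 0], [0, 0, 0], [0, 0, 0], [0, 0, 0], [0, 0, 0], [0, 0, 0], [0, 0, 0]])

```text
time: 3.9
tool_pos: [0.6677, -0.065, 0.157]
tool_rot: [3.141, -0.781, 1.764]
contact_force: [-1.5, -4.1, -2.2]
opening: 0.0006
grip_force: 2.2
```

```bash
python3 arc.py 0.15; python3 - <<'E'
from cell import *; import cv2
c=read_camera("scene"); cv2.imwrite("pics/s2.png",cv2.resize(c["color"][160:340,120:400],None,fx=2.5,fy=2.5))
E
```

```text
t 3.9 rack tcp [-0.0476 -0.0853  0.157 ] F rack [-2.31 -3.68 -2.22] q [-0.48  0.93  0.9   0.6   1.82 -0.68]
lean if touching 0.293 d 0.163
[[0.0026, -0.0, 0.0013], [0.0051, -0.0, 0.0028], [0.0077, -0.0001, 0.0042], [0.0102, -0.0001, 0.0057], [0.0126, -0.0001, 0.0072], [0.0151, -0.0001, 0.0088], [0.0175, -0.0001, 0.0104], [0.0199, -0.0002, 0.0121]]
```

View pics/s2.png

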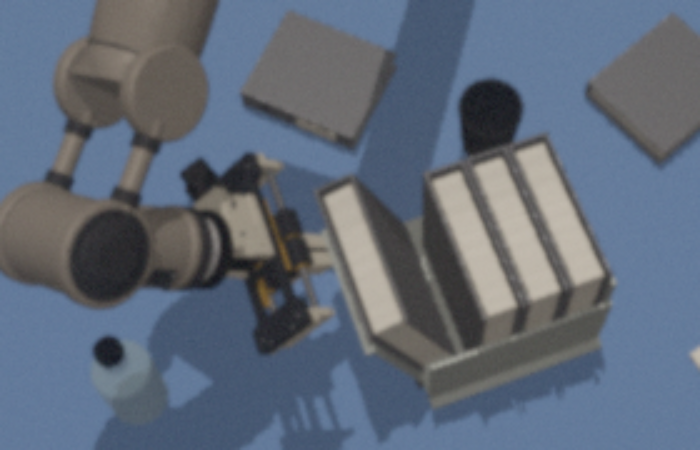

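The plate at (345,265) and the binder are rising together, and the gripper is clear of the flask at (108,350).

arm_command(fingers=[1, 1, 1, 1, 1, 1, 1, 1], travel=[[0.0026, 0, 0.0013], [0.005, 0, 0.0028], [0.0077, 0, 0.0042], [0.01, 0, 0.0057], [0.0126, 0, 0.0072], [0.015, 0, 0.0088], [0.0175, 0, 0.0104], [0.02, 0, 0.012]], dr=[[0, 0, 0], [0, 0, 0], [0, 0, 0], [0, 0, 0], [0, 0, 0], [0, 0, 0], [0, 0, 0], [0, 0, 0]])

```text
time: 4.62
tool_pos: [0.6634, -0.0428, 0.1625]
tool_rot: [3.141, -0.781, 1.764]
contact_force: [-0.4, -4.0, -2.2]
opening: 0.0001
grip_force: 1.9
```

```bash
python3 arc.py 0.05
```

```text
t 4.6167 rack tcp [-0.0475 -0.0627  0.1625] F rack [-1.18 -3.87 -2.21] q [-0.46  0.9   0.95  0.61  1.79 -0.67]
lean if touching 0.15 d 0.163
[[0.0017, -0.0, 0.0012], [0.0033, -0.0, 0.0024], [0.0049, -0.0, 0.0036], [0.0066, -0.0001, 0.0049], [0.0082, -0.0001, 0.0062], [0.0097, -0.0001, 0.0075], [0.0113, -0.0001, 0.0088], [0.0129, -0.0001, 0.0102]]
```

arm_command(fingers=[1, 1, 1, 1, 1, 1, 1, 1], travel=[[0.0017, 0, 0.0012], [0.0033, 0, 0.0024], [0.005, 0, 0.0036], [0.0066, 0, 0.005], [0.008, 0, 0.006], [0.0097, 0, 0.0075], [0.0113, 0, 0.009], [0.013, 0, 0.01]], dr=[[0, 0, 0], [0, 0, 0], [0, 0, 0], [0, 0, 0], [0, 0, 0], [0, 0, 0], [0, 0, 0], [0, 0, 0]])

```text
time: 5.28
tool_pos: [0.6602, -0.0269, 0.1644]
tool_rot: [-3.142, -0.781, 1.764]
contact_force: [-1.2, -4.2, -1.3]
opening: 0.0
grip_force: 1.9
```

```bash
python3 arc.py 0.0 
```

```text
t 5.2833 rack tcp [-0.0474 -0.0464  0.1644] F rack [-2.   -3.83 -1.32] q [-0.44  0.88  0.98  0.62  1.77 -0.67]
lean if touching 0.05 d 0.163
[[0.0008, -0.0, 0.0007], [0.0015, -0.0, 0.0014], [0.0023, -0.0, 0.002], [0.0031, -0.0, 0.0027], [0.0038, -0.0, 0.0034], [0.0046, -0.0, 0.0041], [0.0053, -0.0001, 0.0049], [0.0061, -0.0001, 0.0056]]
```

arm_command(fingers=[1, 1, 1, 1, 1, 1, 1, 1], travel=[[0.0008, 0, 0.0007], [0.0015, 0, 0.0014], [0.0023, 0, 0.002], [0.003, 0, 0.0027], [0.0038, 0, 0.0034], [0.0046, 0, 0.004], [0.0053, 0, 0.0048], [0.006, 0, 0.0056]], dr=[[0, 0, 0], [0, 0, 0], [0, 0, 0], [0, 0, 0], [0, 0, 0], [0, 0, 0], [0, 0, 0], [0, 0, 0]])

```text
time: 5.95
tool_pos: [0.6587, -0.019, 0.1647]
tool_rot: [3.141, -0.781, 1.764]
contact_force: [-1.0, -4.6, -1.1]
opening: 0.0005
grip_force: 1.8
```

```bash
python3 arc.py -0.015; cat > meas.py <<'E'
from h import *; from cell import *
import sys
for n in("scene","top"):
    c=read_camera(n); K=rk(cloud(c)); cv2.imwrite(f"pics/{n}{sys.argv[1]}.png",cv2.resize(c["color"][150:340,180:420] if n=="scene" else c["color"][80:240,180:420],None,fx=3,fy=3))
    for nm,lo,hi in(("row",.028,.165),("binder",-.045,.024)):
        q=K[(K[...,1]>lo)&(K[...,1]<hi)&(K[...,2]>.185)&(K[...,2]<.225)&(K[...,0]>-.15)&(K[...,0]<.12)]
        print(n,nm,len(q),"p2,p98",np.percentile(q,[2,98],0).round(4).tolist())
    q=q[q[:,2]>.185]; print(" ztop vs y slope",np.polyfit(q[:,1],q[:,2],1).round(4))
    q=K[(K[...,1]>-.06)&(K[...,1]<-.026)&(K[...,2]>.1)&(K[...,2]<.188)&(abs(K[...,0])<.07)]
    print(" plate pts",len(q),np.percentile(q[:,1:],[3,50,97],0).round(4).tolist() if len(q) else "")
E
python3 meas.py 3
```

```text
t 5.95 rack tcp [-0.0473 -0.0384  0.1647] F rack [-1.92 -4.33 -1.1 ] q [-0.43  0.87  1.    0.62  1.75 -0.66]
lean if touching 0.001 d 0.163
[[0.0002, -0.0, 0.0002], [0.0005, -0.0, 0.0004], [0.0007, -0.0, 0.0007], [0.001, -0.0, 0.0009], [0.0012, -0.0, 0.0011], [0.0014, -0.0, 0.0014], [0.0017, -0.0, 0.0016], [0.0019, -0.0, 0.0018]]
scene row 3384 p2,p98 [[-0.0823, 0.0296, 0.1877], [0.0803, 0.1642, 0.2085]]
scene binder 1369 p2,p98 [[-0.1064, -0.0363, 0.1859], [0.0594, 0.023, 0.2091]]
 ztop vs y slope [0.142  0.1977]
 plate pts 209 [[-0.0486, 0.1034], [-0.0307, 0.1834], [-0.0268, 0.1878]]
top row 3596 p2,p98 [[-0.0846, 0.0304, 0.1904], [0.0775, 0.1627, 0.2075]]
top binder 1497 p2,p98 [[-0.1078, -0.0379, 0.1861], [0.0558, 0.0172, 0.2071]]
 ztop vs y slope [0.1472 0.1983]
 plate pts 178 [[-0.049, 0.1794], [-0.0365, 0.1861], [-0.0301, 0.1879]]
```

arm_command(fingers=[1, 1, 1, 1, 1, 1, 1, 1], travel=[[0.0005, 0, 0.0005], [0.001, 0, 0.001], [0.0015, 0, 0.0015], [0.002, 0, 0.002], [0.0025, 0, 0.0025], [0.003, 0, 0.003], [0.0035, 0, 0.0035], [0.0035, 0, 0.0035]], dr=[[0, 0, 0], [0, 0, 0], [0, 0, 0], [0, 0, 0], [0, 0, 0], [0, 0, 0], [0, 0, 0], [0, 0, 0]])

```text
time: 6.72
tool_pos: [0.6585, -0.0178, 0.1647]
tool_rot: [3.139, -0.776, 1.762]
contact_force: [0.8, -16.6, 0.1]
opening: 0.0002
grip_force: 8.1
```

```bash
python3 arc.py -0.05;python3 meas.py 4
```

```text
t 6.7167 rack tcp [-0.0473 -0.0372  0.1647] F rack [ -2.49 -16.41   0.12] q [-0.43  0.87  1.    0.62  1.75 -0.66]
lean if touching -0.007 d 0.163
[[0.0006, -0.0, 0.0006], [0.0013, -0.0, 0.0012], [0.0019, -0.0, 0.0019], [0.0025, -0.0, 0.0025], [0.0032, -0.0, 0.0031], [0.0038, -0.0001, 0.0038], [0.0044, -0.0001, 0.0044], [0.005, -0.0001, 0.005]]
scene row 3359 p2,p98 [[-0.0823, 0.0297, 0.1883], [0.08, 0.164, 0.2087]]
scene binder 1354 p2,p98 [[-0.1062, -0.0359, 0.1862], [0.0591, 0.0184, 0.2091]]
 ztop vs y slope [0.1514 0.1983]
 plate pts 212 [[-0.0522, 0.1023], [-0.0303, 0.1832], [-0.0265, 0.1879]]
top row 3594 p2,p98 [[-0.0846, 0.0303, 0.1903], [0.0775, 0.1628, 0.2071]]
top binder 1488 p2,p98 [[-0.1082, -0.0378, 0.1858], [0.0556, 0.02, 0.2071]]
 ztop vs y slope [0.1617 0.1979]
 plate pts 250 [[-0.0489, 0.165], [-0.0337, 0.1857], [-0.0285, 0.1878]]
```

View pics/scene4.png

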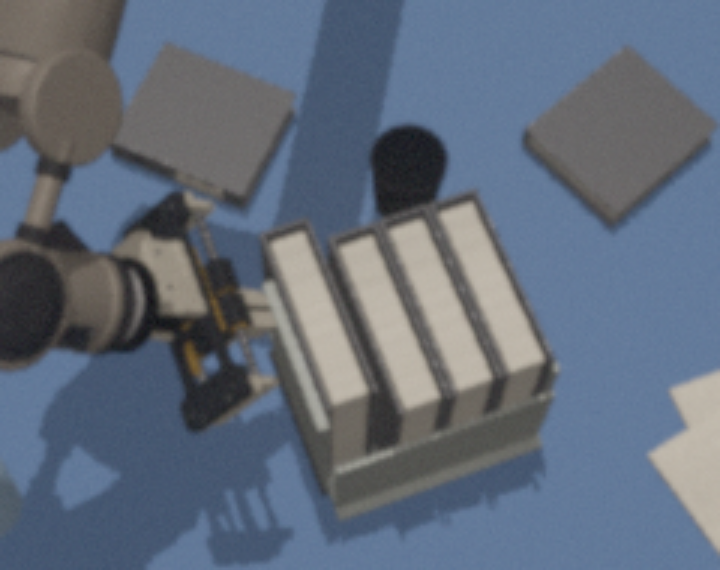

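Contact at 16 N shows the plate is against its stop. The binder at (320,330) stands beside it, with the row gap at (375,420). I'll back off and check how upright it is.

arm_command(fingers=[1, 1, 1, 1, 1, 1], travel=[[-0.003, 0, -0.003], [-0.01, 0, -0.01], [-0.02, 0, -0.025], [-0.03, 0, -0.05], [-0.03, 0, -0.08], [-0.03, 0, -0.1]], dr=[[0, 0, 0], [0, 0, 0], [0, 0, 0], [0, 0, 0], [0, 0, 0], [0, 0, 0]])

```text
time: 7.32
tool_pos: [0.6757, -0.1057, 0.2159]
tool_rot: [3.14, -0.782, 1.765]
contact_force: [0.6, 0.5, 0.5]
opening: 0.0003
grip_force: 0.0
```

```bash
cat > m2.py <<'E'
from h import *; from cell import *
st(observe())
for n in("scene","top"):
    c=read_camera(n); K=rk(cloud(c)); np.savez(f"{n}_l.npz",**c)
    cv2.imwrite(f"pics/{n}_l.png",cv2.resize(c["color"][150:340,180:420] if n=="scene" else c["color"][80:240,180:420],None,fx=3,fy=3))
    for nm,lo,hi in(("row",.04,.16),("binder",-.06,.026)):
        q=K[(K[...,1]>lo)&(K[...,1]<hi)&(K[...,2]>.15)&(K[...,2]<.225)&(abs(K[...,0])<.05)]
        o=[]
        for y in np.arange(-.05,.03,.005) if nm=="binder" else [.05,.1,.15]:
            s=q[abs(q[:,1]-y)<.0025,2]; o.append((round(y*1e3),len(s),round(np.median(s)*1e3,1) if len(s) else 0))
        print(n,nm,o)
    m=(K[...,2]>.185)&(K[...,1]<.024)&(K[...,1]>-.06)&(K[...,0]>-.15)&(K[...,0]<.12); q=K[m]
    print(n,"x extent",np.percentile(q[:,0],[1,99]).round(4))
E
python3 m2.py
```

```text
t 7.3167 rack tcp [-0.0478 -0.1267  0.2159] F rack [0.72 0.33 0.55] q [-0.52  0.95  0.71  0.62  1.98 -0.61]
scene row [(50, 73, np.float64(197.4)), (100, 71, np.float64(197.6)), (150, 68, np.float64(197.7))]
scene binder [(-50, 0, 0), (-45, 0, 0), (-40, 0, 0), (-35, 56, np.float64(188.9)), (-30, 77, np.float64(188.5)), (-25, 26, np.float64(188.1)), (-20, 149, np.float64(198.6)), (-15, 63, np.float64(194.9)), (-10, 78, np.float64(197.1)), (-5, 74, np.float64(198.5)), (0, 74, np.float64(197.8)), (5, 74, np.float64(197.8)), (10, 71, np.float64(198.2)), (15, 53, np.float64(197.4)), (20, 111, np.float64(202.1)), (25, 8, np.float64(204.8))]
scene x extent [-0.107   0.0618]
top row [(50, 89, np.float64(197.0)), (100, 89, np.float64(197.1)), (150, 89, np.float64(196.7))]
top binder [(-50, 0, 0), (-45, 0, 0), (-40, 22, np.float64(188.1)), (-35, 91, np.float64(187.8)), (-30, 75, np.float64(187.9)), (-25, 108, np.float64(204.1)), (-20, 65, np.float64(196.3)), (-15, 90, np.float64(197.2)), (-10, 90, np.float64(197.1)), (-5, 88, np.float64(197.1)), (0, 89, np.float64(197.1)), (5, 91, np.float64(196.7)), (10, 115, np.float64(195.8)), (15, 56, np.float64(205.1)), (20, 66, np.float64(185.4)), (25, 0, 0)]
top x extent [-0.1093  0.0617]
```

View pics/top_l.png

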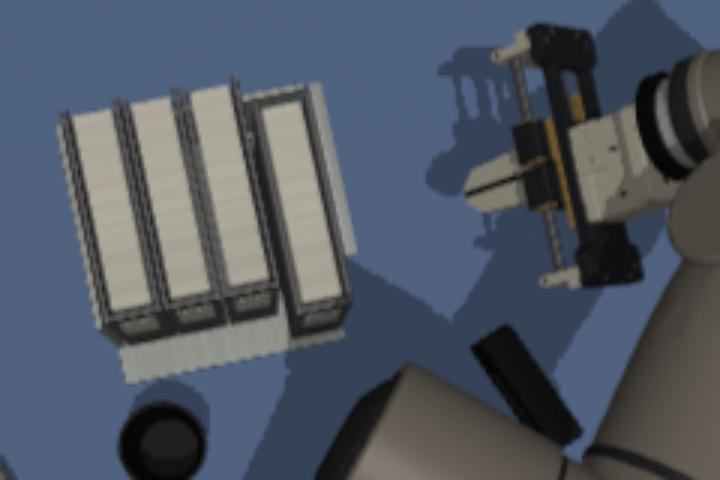

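The top view shows the binder level with the row: top centre (300,205), row (175,200). The plate strip at (335,180) looks a little wide, so I'll check its lean from its outer face in the scene view.

```bash
python3 - <<'E'
from h import *
c=np.load("scene_l.npz"); K=rk(cloud(c))
m=(K[...,1]<-.02)&(K[...,1]>-.075)&(K[...,0]>-.06)&(K[...,0]<.06)&(K[...,2]>.015)&(K[...,2]<.2); q=K[m]
for z in np.arange(.02,.2,.01):
    s=q[abs(q[:,2]-z)<.005]; print(round(z,3),len(s),np.percentile(s[:,1],[5,50,95]).round(4) if len(s) else "")
s=q[(q[:,2]>.04)&(q[:,2]<.17)]; print(np.polyfit(s[:,2],s[:,1],1))
c=np.load("top_l.npz"); K=rk(cloud(c))
m=(K[...,1]<.027)&(K[...,1]>-.05)&(abs(K[...,0])<.004); q=K[m]; q=q[np.argsort(q[:,1])]; print((q[:,1:]*1e3).round(0).tolist()[::2])
E
```

```text
0.02 16 [-0.0315 -0.03   -0.0297]
0.03 14 [-0.0307 -0.0299 -0.0297]
0.04 17 [-0.0304 -0.03   -0.0295]
0.05 15 [-0.0303 -0.0299 -0.0295]
0.06 18 [-0.0305 -0.03   -0.0298]
0.07 16 [-0.0303 -0.0299 -0.0296]
0.08 18 [-0.0304 -0.03   -0.0295]
0.09 17 [-0.0305 -0.0298 -0.0276]
0.1 18 [-0.0306 -0.03   -0.0297]
0.11 17 [-0.0303 -0.0301 -0.0296]
0.12 18 [-0.0307 -0.03   -0.0296]
0.13 14 [-0.0306 -0.03   -0.0263]
0.14 0 
0.15 2 [-0.0217 -0.0213 -0.0209]
0.16 18 [-0.0225 -0.0221 -0.0216]
0.17 21 [-0.0224 -0.0221 -0.0216]
0.18 46 [-0.0352 -0.0221 -0.0215]
0.19 183 [-0.0359 -0.031  -0.0219]
[ 0.05947861 -0.034489  ]
[[-38.0, 184.0], [-37.0, 185.0], [-35.0, 187.0], [-33.0, 188.0], [-32.0, 190.0], [-30.0, 186.0], [-29.0, 186.0], [-25.0, 203.0], [-24.0, 203.0], [-23.0, 200.0], [-22.0, 178.0], [-22.0, 209.0], [-18.0, 197.0], [-17.0, 197.0], [-16.0, 196.0], [-14.0, 197.0], [-13.0, 195.0], [-11.0, 193.0], [-10.0, 195.0], [-9.0, 196.0], [-8.0, 196.0], [-5.0, 196.0], [-3.0, 195.0], [-1.0, 199.0], [-0.0, 196.0], [2.0, 196.0], [3.0, 195.0], [4.0, 197.0], [7.0, 195.0], [9.0, 199.0], [9.0, 196.0], [11.0, 187.0], [11.0, 180.0], [12.0, 163.0], [15.0, 204.0], [16.0, 204.0], [18.0, 204.0], [18.0, 176.0], [18.0, 169.0], [19.0, 150.0], [19.0, 80.0], [19.0, 118.0], [19.0, 95.0], [19.0, 49.0]]
```

The plate's outer face is at y = -30 mm from z 20 to 130, so it's upright, and the binder's side is vertical. The binder still stands 23 mm out, so next I push the spine in.

```bash
python3 - <<'E'
from h import *; from cell import *
o=observe(); go(o,[-.05,-.16,.30],A(45)); go(o,[-.22,-.12,.33],A(45)); go(o,[-.22,-.003,.30],B(45))
E
```

```text
travel [ 0.0355 -0.002  -0.082 ] dr [ 0.6  0.4 -0.2]
travel [ 0.0845 -0.1722 -0.0769] dr [ 0.6  0.4 -0.2]
travel [ 0.1467 -0.1734  0.0266] dr [-62.9   0.1  63.6]
```

arm_command(fingers=[1, 1, 1, 1, 1, 1, 1, 1], travel=[[0.018, 0, -0.036], [0.035, -0.01, -0.07], [0.05, -0.04, -0.085], [0.06, -0.07, -0.085], [0.07, -0.1, -0.085], [0.08, -0.13, -0.08], [0.085, -0.16, -0.078], [0.085, -0.172, -0.077]], dr=[[0, 0, 0], [0, 0, 0], [-4.8, 0, 4.9], [-9.7, 0, 9.8], [-14.5, 0, 14.7], [-19.3, 0, 19.6], [-24, 0, 24.5], [-29, 0, 29.3]])

```text
time: 8.08
tool_pos: [0.5022, -0.1291, 0.3287]
tool_rot: [-3.138, -0.781, 1.085]
contact_force: [1.1, -1.5, -0.0]
opening: -0.0
grip_force: 0.0
```

```bash
python3 - <<'E'
from h import *; from cell import *
o=observe(); st(o); go(o,[-.22,-.003,.28],B(45)); go(o,[-.22,-.05,.31],B(45))
E
```

```text
t 8.0833 rack tcp [-0.2226 -0.1151  0.3287] F rack [ 0.76 -1.72 -0.01] q [-0.84  0.32  1.53  0.72  1.61 -0.44]
travel [ 0.0285 -0.0686  0.0971] dr [-36.    0.3  35.9]
travel [ 0.0238 -0.039   0.0501] dr [-36.    0.3  35.9]
```

arm_command(fingers=[1, 1, 1, 1, 1, 1, 1, 1], travel=[[0.0035, -0.009, 0.012], [0.007, -0.017, 0.024], [0.011, -0.026, 0.036], [0.014, -0.034, 0.048], [0.018, -0.043, 0.06], [0.021, -0.052, 0.073], [0.025, -0.06, 0.085], [0.0285, -0.0685, 0.097]], dr=[[-4.5, 0, 4.5], [-9, 0, 9], [-13.5, 0, 13.5], [-18, 0, 18], [-22.5, 0, 22.5], [-27, 0, 27], [-31.5, 0, 31.5], [-36, 0.3, 36]])

```text
time: 8.75
tool_pos: [0.4835, -0.0199, 0.2791]
tool_rot: [-3.141, -0.786, 0.199]
contact_force: [1.4, 0.7, 0.0]
opening: 0.0006
grip_force: 0.0
```

```bash
python3 - <<'E'
from h import *; from cell import *
o=observe(); st(o); go(o,[-.19,-.003,.12],B(45)); go(o,[-.135,-.003,.05],B(45));go(o,[-.119,-.003,.05],B(45))
E
```

```text
t 8.75 rack tcp [-0.2192 -0.0044  0.2791] F rack [1.5  0.4  0.02] q [-0.53 -0.1   2.17  0.91  0.64  0.21]
travel [-0.092  -0.0013  0.1331] dr [ 0.  -0.1 -0.1]
travel [-0.1027 -0.0014  0.2214] dr [ 0.  -0.1 -0.1]
travel [-0.0914 -0.0014  0.2328] dr [ 0.  -0.1 -0.1]
```

arm_command(fingers=[1, 1, 1, 1, 1, 1, 1, 1], travel=[[-0.023, 0, 0.033], [-0.046, 0, 0.066], [-0.069, -0.001, 0.1], [-0.088, -0.001, 0.13], [-0.095, -0.001, 0.16], [-0.1, -0.001, 0.19], [-0.102, -0.001, 0.21], [-0.1025, -0.001, 0.221]], dr=[[0, 0, 0], [0, 0, 0], [0, 0, 0], [0, 0, 0], [0, 0, 0], [0, 0, 0], [0, 0, 0], [0, 0, 0]])

```text
time: 9.42
tool_pos: [0.5628, -0.0029, 0.0558]
tool_rot: [3.138, -0.784, 0.207]
contact_force: [1.8, -0.9, 1.2]
opening: 0.0005
grip_force: 0.0
```

```bash
python3 - <<'E'
from h import *; from cell import *
o=observe(); st(o); go(o,[-.119,-.003,.05],B(45));go(o,[-.091,-.003,.05],B(45))
c=read_camera("scene"); cv2.imwrite("pics/s6.png",cv2.resize(c["color"][120:340,140:420],None,fx=2.5,fy=2.5))
E
```

```text
t 9.4167 rack tcp [-0.138  -0.0035  0.0558] F rack [ 1.53 -1.28  1.23] q [-0.36  0.54  2.28  2.31  0.53 -1.24]
travel [ 0.0094 -0.0004  0.0175] dr [-0.1  0.1  0.3]
travel [ 0.0292 -0.0003  0.0373] dr [-0.1  0.1  0.3]
```

View pics/s6.png

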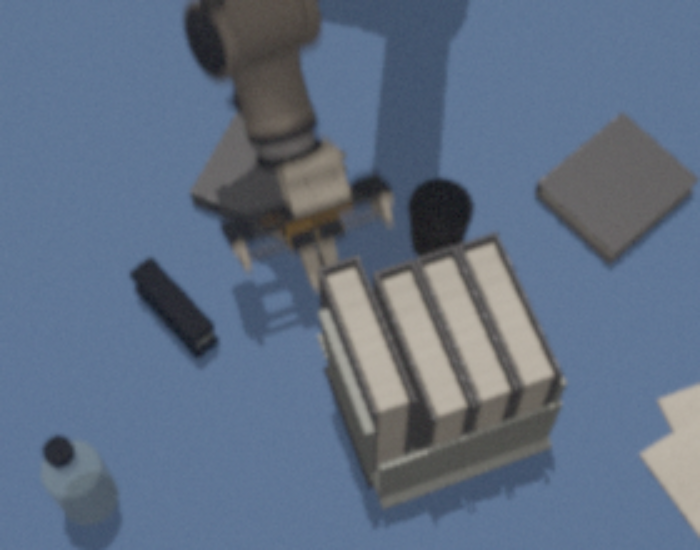

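The gripper sits in front of the spine at (330,270). Its end at (390,205) is clear of the cup at (440,200). Advancing along rack x.

arm_command(fingers=[1, 1, 1, 1, 1, 1, 1, 1], travel=[[0.004, 0, 0.01], [0.008, 0, 0.016], [0.0105, 0, 0.0185], [0.013, 0, 0.021], [0.0155, 0, 0.0235], [0.018, 0, 0.026], [0.0205, 0, 0.0285], [0.023, 0, 0.031]], dr=[[0, 0, 0], [0, 0, 0], [0, 0, 0], [0, 0, 0], [0, 0, 0], [0, 0, 0], [0, 0, 0], [0, 0, 0]])

```text
time: 10.13
tool_pos: [0.602, 0.0038, 0.0532]
tool_rot: [3.139, -0.789, 0.206]
contact_force: [-6.1, -0.5, 3.3]
opening: 0.0004
grip_force: 2.7
```

```bash
python3 - <<'E'
from h import *; from cell import *
o=observe(); st(o); go(o,[-.092,-.003,.05],B(45))
E
```

```text
t 10.1333 rack tcp [-0.0983 -0.0047  0.0532] F rack [-6.12  0.68  3.34] q [-0.31  0.58  2.18  2.3   0.48 -1.17]
travel [ 0.0021 -0.0017  0.0067] dr [-0.1 -0.2  0.2]
```

arm_command(fingers=[1, 1, 1, 1, 1, 1, 1, 1], travel=[[0.001, 0, 0.001], [0.002, 0, 0.002], [0.003, 0, 0.003], [0.004, 0, 0.004], [0.005, 0, 0.005], [0.006, 0, 0.006], [0.007, 0, 0.007], [0.007, 0, 0.007]], dr=[[0, 0, 0], [0, 0, 0], [0, 0, 0], [0, 0, 0], [0, 0, 0], [0, 0, 0], [0, 0, 0], [0, 0, 0]])

```text
time: 10.8
tool_pos: [0.6109, 0.0058, 0.0522]
tool_rot: [3.14, -0.786, 0.205]
contact_force: [-8.3, -2.6, 6.5]
opening: 0.0004
grip_force: 4.6
```

```bash
python3 m2.py
```

```text
t 10.8 rack tcp [-0.0892 -0.0045  0.0522] F rack [-8.61 -0.89  6.55] q [-0.3   0.59  2.16  2.29  0.47 -1.15]
scene row [(50, 67, np.float64(197.6)), (100, 72, np.float64(197.9)), (150, 65, np.float64(197.1))]
scene binder [(-50, 0, 0), (-45, 0, 0), (-40, 0, 0), (-35, 62, np.float64(188.5)), (-30, 75, np.float64(188.5)), (-25, 82, np.float64(187.1)), (-20, 77, np.float64(204.5)), (-15, 82, np.float64(196.5)), (-10, 71, np.float64(197.3)), (-5, 72, np.float64(198.3)), (0, 74, np.float64(197.5)), (5, 75, np.float64(197.5)), (10, 70, np.float64(197.7)), (15, 48, np.float64(197.7)), (20, 111, np.float64(201.8)), (25, 1, np.float64(201.9))]
scene x extent [-0.0825  0.082 ]
top row [(50, 89, np.float64(196.7)), (100, 87, np.float64(196.6)), (150, 87, np.float64(196.6))]
top binder [(-50, 0, 0), (-45, 0, 0), (-40, 21, np.float64(187.7)), (-35, 91, np.float64(188.1)), (-30, 94, np.float64(187.0)), (-25, 52, np.float64(204.4)), (-20, 103, np.float64(193.6)), (-15, 91, np.float64(196.6)), (-10, 88, np.float64(196.6)), (-5, 89, np.float64(196.7)), (0, 87, np.float64(197.0)), (5, 94, np.float64(196.9)), (10, 107, np.float64(196.1)), (15, 61, np.float64(201.5)), (20, 77, np.float64(200.6)), (25, 0, 0)]
top x extent [-0.0842  0.0795]
```

arm_command(fingers=[1, 1, 1, 1, 1], travel=[[0.0005, 0, 0.0005], [0.001, 0, 0.001], [0.0015, 0, 0.0015], [0.002, 0, 0.002], [0.002, 0, 0.002]], dr=[[0, 0, 0], [0, 0, 0], [0, 0, 0], [0, 0, 0], [0, 0, 0]])

```text
time: 11.32
tool_pos: [0.6114, 0.0061, 0.0514]
tool_rot: [3.141, -0.782, 0.203]
contact_force: [-23.0, -5.6, 14.6]
opening: 0.0003
grip_force: 11.7
```

```bash
python3 - <<'E'
from h import *; from cell import *
st(observe())
E
```

```text
t 11.3167 rack tcp [-0.0887 -0.0044  0.0514] F rack [-23.64  -0.93  14.6 ] q [-0.29  0.59  2.15  2.29  0.46 -1.14]
```

The force jumped to 24 N with no further travel, so the binder is against the back wall. Backing straight off and up.

arm_command(fingers=[1, 1, 1, 1, 1, 1, 1, 1], travel=[[-0.004, 0, -0.004], [-0.01, 0, -0.012], [-0.015, 0, -0.03], [-0.015, 0, -0.06], [-0.015, 0, -0.09], [-0.01, 0, -0.12], [0, 0, -0.15], [0, 0, -0.15]], dr=[[0, 0, 0], [0, 0, 0], [0, 0, 0], [0, 0, 0], [0, 0, 0], [0, 0, 0], [0, 0, 0], [0, 0, 0]])

```text
time: 11.98
tool_pos: [0.5092, -0.0153, 0.1607]
tool_rot: [3.137, -0.79, 0.208]
contact_force: [0.9, 0.6, 0.4]
opening: 0.0005
grip_force: 0.0
```

```bash
python3 m2.py; python3 - <<'E'
from h import *
c=np.load("scene_l.npz"); K=rk(cloud(c))
q=K[(K[...,1]<-.02)&(K[...,1]>-.075)&(abs(K[...,0])<.06)&(K[...,2]>.015)&(K[...,2]<.14)]
print("plate slope",np.polyfit(q[:,2],q[:,1],1).round(4))
for a,b in((.028,.165),(-.02,.02)):
    print([np.percentile(K[(K[...,1]>a)&(K[...,1]<b)&(K[...,2]>.19)&(abs(K[...,0])<.13)][:,0],[1,99]).round(4)])
cv2.imwrite("pics/final.png",np.vstack([cv2.resize(c["color"][150:340,130:420],(580,380)),]))
E
```

```text
t 11.9833 rack tcp [-0.193  -0.005   0.1607] F rack [0.99 0.36 0.37] q [-0.47  0.2   2.32  1.65  0.46 -0.61]
scene row [(50, 73, np.float64(197.8)), (100, 69, np.float64(197.9)), (150, 67, np.float64(197.5))]
scene binder [(-50, 0, 0), (-45, 0, 0), (-40, 0, 0), (-35, 61, np.float64(188.8)), (-30, 74, np.float64(189.5)), (-25, 73, np.float64(187.8)), (-20, 83, np.float64(203.1)), (-15, 77, np.float64(196.2)), (-10, 73, np.float64(197.4)), (-5, 76, np.float64(197.4)), (0, 76, np.float64(197.6)), (5, 70, np.float64(197.5)), (10, 76, np.float64(197.2)), (15, 40, np.float64(197.1)), (20, 114, np.float64(202.8)), (25, 0, 0)]
scene x extent [-0.0816  0.0813]
top row [(50, 91, np.float64(196.9)), (100, 90, np.float64(196.9)), (150, 89, np.float64(197.0))]
top binder [(-50, 0, 0), (-45, 0, 0), (-40, 27, np.float64(187.1)), (-35, 85, np.float64(187.2)), (-30, 97, np.float64(186.8)), (-25, 53, np.float64(204.8)), (-20, 104, np.float64(194.5)), (-15, 88, np.float64(197.1)), (-10, 89, np.float64(196.9)), (-5, 90, np.float64(196.8)), (0, 90, np.float64(196.3)), (5, 90, np.float64(196.7)), (10, 111, np.float64(196.0)), (15, 60, np.float64(202.7)), (20, 81, np.float64(200.3)), (25, 0, 0)]
top x extent [-0.0843  0.0797]
plate slope [-0.0005 -0.03  ]
[array([-0.083 ,  0.0812])]
[array([-0.0816,  0.0806])]
```

View pics/final.png

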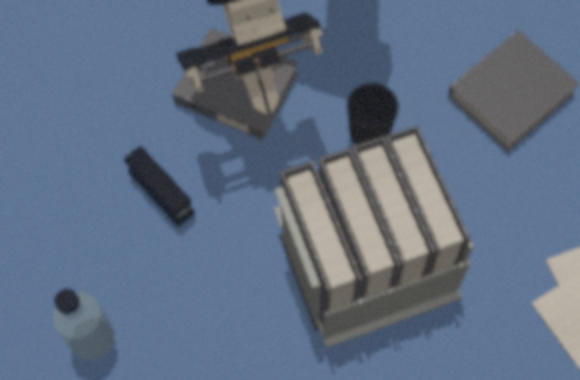

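View pics/top_l.png

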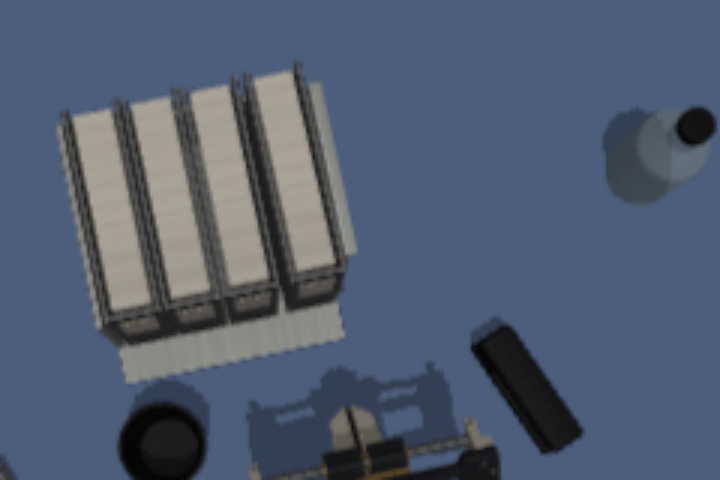

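The binder's spine, at (320,285) in the top view, lines up with the row's at (140,320)–(255,300). The plate is upright (slope 0), the flask, cup and stapler haven't moved, and the arm is clear.

```bash
python3 -c "
from cell import *
print(hand_in())"
```

```text
the job is handed in; nothing more can be done
None
```

The job is handed in after about 12 s of robot time: the end plate and binder stand upright, the binder is against the back of the rack with its spine flush to within about 1 mm of the row, and the flask, pen cup and stapler were not moved.

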